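# Hold a crystal blank in the inspection beam

### The job

Press the loose dark tile of the inspection stand down until it lies flat and flush in its frame, so that it gives no glare. Then take the tall plain crystal blank out of the rack, touching only its two narrow frosted faces with the fingers and never the clear polished ones, and hold it upright in the light path, midway between lamp and lens, with the light going squarely through the two polished faces about the middle of the blank's lower half. Finish while still holding it there, still and clear of everything, and leave the other things where they are.

Things in the scene. Friction and masses are not known exactly. Their poses are not given: they have to be found in the camera images.
- stand: Fixed stand, origin under the centre of its base, 130 (x) by 290 (y) by 8 mm. Black lamp at -y: diameter 42, axis along y 60 mm up, front at y = -82. Upright round lens at +y: diameter 59, y = 94 to 106, top 90 mm up. Between them a frame, top 14 mm above the table, round a recess 94 (x) by 88 (y) mm, floor at 8 mm, centred on the origin, for the tile. The light path runs along y.
- beam (a point): Point on the light path midway between lamp and lens: 60 mm above the stand's origin; axes as the stand's.
- tile: Loose dark slate tile 90 (x) by 84 (y) by 6 mm, 120 g, origin under its centre, axes about the stand's. Its +x edge lies in the recess; its -x end is propped 9 mm up (tilt 0.1 rad) on a stiff steel bar 38 mm from the centre. Pressed with 7 to 10 N, 25 to 35 mm from the centre towards -x, the bar gives way and stays down; the tile's top is then flush, 14 mm above the table.
- rack: Fixed wooden rack 180 (x) by 66 (y) by 22 mm high, origin at the centre of its underside. Three slots, 16 (x) by 32 (y) mm and 14 mm deep, at x = -55, 0 and 55 mm, hold three upright blanks in any order, 1 mm loose on each side.
- crystal: Tall plain flat-topped crystal blank 14 (x) by 30 (y) by 70 mm high, 55 to 110 g, origin under its centre, axes along the rack's; its underside starts 8 mm above the table. The two narrow faces (y = +15 and -15 mm) are frosted: grip these, 30 mm apart. The two broad faces (x = +7 and -7 mm) are clear and polished; light must pass along its x axis, either way round.
- window (a point): Point of the tall crystal blank where the light should pass: on its own centre line, 24 mm above its underside.
- stub: Bystander in the rack: short crystal blank of the same section, only 44 mm high. Origin under its centre.
- seal: Bystander in the rack: stone seal of the same section, with a round turned knob on top, 66 mm high in all. Origin under its centre.
- loupe: Bystander: brass eye loupe, 30 mm diameter, 30 mm high, standing. Origin under its centre.
- paste_pot: Bystander: small blue ceramic bowl, 64 mm diameter, 30 mm high. Origin under its centre.
- jar: Bystander: jar with a lid, 48 mm diameter, 60 mm high. Origin under its centre.
- graver: Bystander: graver with a wooden handle, 150 mm long, lying. Origin under its middle.
- brush: Bystander: wooden brush, 140 mm long, lying. Origin under its middle.

How it is judged:
By the outcome, as a careful person would: the job done as asked, in the order asked, and still so for the second after the job is handed in, while the arm keeps its last pose, push and grip.
It also fails if it takes over 56 s, if anything falls off the work surface, if the arm or the gripper's body presses on something with over 40 N, if the wrist force passes 120 N, or if a joint passes its speed limit or range.

### The arm

A 6-joint arm with a two-finger parallel gripper is mounted at the origin on the work surface. World frame = base frame: x ahead of the robot, y to its left, z up, the work surface at z = 0. Lengths are in m, angles in rad, forces in N, time in s.
With the tool pointing down it reaches from about 0.35 to 0.975 m from the base axis. Payload 4.9 kg.
Tool frame: the origin (TCP) lies at the very end of the fingers, on their centre line; the grasp point (between the pads) lies 19 mm behind it; z points along the fingers, y is the line along which they close (so a half turn about z gives the same grasp; the last joint's range is limited). The gripper opens to 85 mm and grips with 20 to 120 N. Pads are 22 mm wide; open, the fingers measure 114 mm over their backs; the gripper's body (76 mm by 85 mm) begins 54 mm behind the grasp point. The pads swing forward as they close: fully open they stand 13 mm farther back than shut.
Start: joints at [-1.428, 0.053, 1.613, -0, 1.476, -0.119], TCP at [0.162, -0.604, 0.231] pointing down, gripper open.
Joint ranges: [-3.01, 3.01], [-1.01, 2.22], [0.06, 2.58], [-1.02, 4.17], [0.09, 2.62], [-3.14, 3.14]. Speed limits (rad/s): [2.57, 2.57, 3.14, 3.14, 3.14, 3.14].

### API

Orientations are given as a unit quaternion [w, x, y, z].
In Python, from plant import * gives the robot as it stands.
- The arm moves only by the tool jog_arm, never from a script. Its argument "moves" is a list that holds one entry, the list of rows, each a list of 7 numbers: the finger opening in cm, from 0 to 8.54, then the shift along the tool's x, y, z in cm, then the turn, a rotation vector about the tool's x, y, z in rad. A call has 1 to 20 rows; each row shifts and turns the commanded pose from where the row before left it, along the tool's axes as they then stand; what a row does not reach is not made up. A row lasts 1/12 s, in which the tool goes at most 41.7 mm and 7.16 degrees, less where a joint would pass 70% of its speed; a pose out of reach is approached as far as the arm can. A call is refused whole if a number of a shift passes 4.17 or a number of a turn 0.125, either way. A call with a gripper value outside its range is refused whole. The fingers move at their own pace and stop on an object; the grip force is fixed at half the most. Time passes only in rows, so rows that do not move let the fingers close. It gives the time, the measured TCP pose, the force, the opening and the grip force at its end, in the units of the state.
- state(): the state, without advancing time (a new reading comes with each control period).
- grab_frame(name): name is "scene" or "top" or "wrist"; returns a dict with "color" (480x640x3 uint8, blue, green, red), "depth" (480x640 float32, m along the optical axis (not along the pixel's ray), 0 where there is no reading), "fx", "fy", "cx", "cy" (pixels), "R" (3x3) and "t" (3): a world point X has camera coordinates R X + t. Camera axes: x right, y down, z forward; pixel columns grow to the right and rows downward; lengths in m; the calibration is good to about 2 mm. The wrist camera is an equidistant fisheye: a pixel r from the principal point sees the ray r / f radians off the axis. A picture is of the moment at which its call begins.
- job_done(): hands the job in; it is judged then, once.
Trained networks look in a picture, given as the dict that the camera call returned (one of the last four; its "shot" number tells which), for a name from the list of things; names that differ only in an ending like _2 or _b are one class to them, and where a whole thing is asked for, a point or a joint stands for the part that bears it (a point fixed in the world has none). Each returns a list of dicts, best first, with "p" (0 to 1); they miss things now and then, are a little off and sometimes report something else, mostly with a low value. They report only what shows in the picture. A call takes as long as a camera call.
- recognise(name, picture): "rect" ([centre column, centre row, width, height] in pixels, round what is visible of it).
- regions_of(name, picture): "pixels" (480x640 bool, what is visible of it) and "rect" ([centre column, centre row, width, height] in pixels, round what is visible of it).
The state is a dict: "time": time; "joint_pos": joint angles; "joint_vel": joint speeds; "joint_efforts": joint torques, N m; "tool_pos": TCP position; "tool_rot": TCP orientation; "contact_force": force on the tool from outside, world axes, zero at the start; "ft_torque": the same for the moment, N m; "gripper_width": opening from 0.0 (shut) to 1.0 (fully open); "grasp_force": force on a finger pad.
Only numpy, scipy, OpenCV 4.12 (cv2) and the standard library are available. Lean on these libraries where they do the work, as an engineer would, in place of code of your own. Each camera call takes 0.05 s, during which the arm holds its last target. There are 200 camera calls.

## Working session

There is one attempt and no reset: what is moved stays moved. The work goes in short steps, Python scripts to look and compute and a tool call to move; the robot and the scene stay as the last step left them, time stands still between calls to the robot, and variables do not carry over. Pictures are saved under pics/ and viewed, at most 10 in all, crops included, and the job is handed in when it is done.

Besides the shell and the picture viewer there is one more tool, called after "Request:" as name([rows], argument=value, ...), one row to a line, values as JSON. jog_arm: Moves the arm, as the interface text tells. Its arguments: {"type":"object","properties":{"moves":{"type":"array"}},"required":["moves"]}

```bash
mkdir -p pics; ls; cat > h.py <<'E'
from plant import *
import numpy as np, cv2
from scipy.spatial.transform import Rotation as Ro
def pts(f,mask=None):
    d=f["depth"]; v,u=np.nonzero((d>0) if mask is None else (mask&(d>0)))
    z=d[v,u]; c=np.c_[(u-f["cx"])/f["fx"]*z,(v-f["cy"])/f["fy"]*z,z]
    return (c-f["t"])@np.array(f["R"])
def proj(f,X):
    c=np.atleast_2d(X)@np.array(f["R"]).T+f["t"]; return np.c_[c[:,0]/c[:,2]*f["fx"]+f["cx"],c[:,1]/c[:,2]*f["fy"]+f["cy"]]
E
python3 - <<'E'
from h import *
s=state(); print(s)
for n in ("top","scene"):
    f=grab_frame(n); cv2.imwrite(f"pics/{n}0.png",f["color"]); np.savez(f"{n}0.npz",**{k:f[k] for k in("color","depth","fx","fy","cx","cy","R","t")})
    print(n,np.round(-np.array(f["R"]).T@f["t"],3))
    for o in "stand tile rack crystal stub seal loupe paste_pot jar graver brush".split():
        r=regions_of(o,f)[:2]
        for q in r:
            P=pts(f,q["pixels"])
            print(o,round(q["p"],2),np.round(q["rect"]),np.round(np.median(P,0),3),np.round(P.min(0),3),np.round(P.max(0),3)) if len(P) else print(o,q["p"],q["rect"])
E
```

```text
pics
{'time': 0.0, 'joint_pos': array([-1.42796740e+00,  5.33664819e-02,  1.61430434e+00, -2.38073076e-05,
        1.47601351e+00, -1.19003446e-01]), 'joint_vel': array([-0.00015947,  0.00011478,  0.00023271,  0.00186268,  0.00090647,
        0.00158741]), 'joint_efforts': array([-2.57844498e-03, -3.93696249e+01, -3.70175493e+01, -4.14195811e-04,
        7.14401656e-03,  1.53314852e-05]), 'tool_pos': array([ 0.16168307, -0.60307035,  0.23005089]), 'tool_rot': array([-1.04562264e-03,  9.91442018e-01,  1.30543600e-01, -2.43066982e-05]), 'contact_force': array([0.25417552, 0.80801275, 0.66496924]), 'ft_torque': array([-0.02379799, -0.0215809 ,  0.02309231]), 'grasp_force': 0.0, 'gripper_width': 1.0004570578272562}
top [ 0.461 -0.101  1.208]
stand 0.75 [367. 210.  14.  12.] [ 0.618 -0.208  0.049] [ 0.612 -0.224  0.01 ] [ 0.629 -0.193  0.076]
stand 0.74 [205. 225. 141.  67.] [0.586 0.129 0.009] [ 0.518 -0.009 -0.004] [0.666 0.289 0.094]
tile 0.65 [203. 225.  46.  47.] [0.591 0.139 0.018] [0.545 0.095 0.   ] [0.64  0.188 0.029]
rack 0.88 [370. 239.  43.  90.] [ 0.563 -0.214  0.022] [ 0.474
[... 1557 characters left out ...]
4]
loupe 0.45 [289. 228.  14.  12.] [ 0.42  -0.073  0.015] [ 0.405 -0.082  0.   ] [ 0.428 -0.056  0.028]
paste_pot 0.78 [412. 316.  41.  30.] [ 0.76  -0.064  0.02 ] [ 0.71  -0.104 -0.003] [ 0.798 -0.04   0.032]
jar 0.59 [466. 289.  31.  44.] [0.783 0.041 0.037] [ 0.703  0.028 -0.003] [0.8   0.13  0.062]
graver 0.7 [317. 210.  32.  30.] [0.411 0.017 0.018] [ 0.301  0.001 -0.005] [0.447 0.06  0.027]
graver 0.4 [267. 286.  16.  24.] [ 0.573 -0.221  0.04 ] [ 0.561 -0.233  0.019] [ 0.577 -0.203  0.053]
brush 0.73 [132. 324.  64.  47.] [ 0.5   -0.437  0.016] [ 0.405 -0.462 -0.003] [ 0.547 -0.395  0.022]
brush 0.21 [424. 232. 148.  95.] [0.604 0.085 0.009] [ 0.475 -0.01  -0.003] [0.668 0.362 0.091]
```

```bash
python3 - <<'E'
from h import *
from h import pts
t=cv2.imread("pics/top0.png")[90:390,110:510]; s=cv2.imread("pics/scene0.png")[150:370,220:520]
cv2.imwrite("pics/a.png",np.vstack([cv2.resize(t,(400,300)),cv2.resize(s,(400,293))]).copy())
cv2.imwrite("pics/a.png",cv2.resize(np.hstack([cv2.resize(t,(400,300)),cv2.resize(s,(409,300))]),(800,297)))
cv2.imwrite("pics/b.png",cv2.resize(t[90:190,30:290],None,fx=3,fy=3,interpolation=2))
for n in("top","scene"):
    f=dict(np.load(n+"0.npz")); P=pts(f)
    def box(x0,x1,y0,y1,z0,z1):
        return P[(P[:,0]>x0)&(P[:,0]<x1)&(P[:,1]>y0)&(P[:,1]<y1)&(P[:,2]>z0)&(P[:,2]<z1)]
    for nm,b in dict(rack=(.45,.68,-.28,-.15,.017,.026),xtal=(.49,.53,-.25,-.19,.07,.09),stub=(.55,.585,-.25,-.19,.047,.06),stand=(.5,.69,-.03,.31,.005,.012),lamp=(.5,.69,-.03,.1,.03,.1),lens=(.5,.69,.19,.31,.03,.1),tile=(.545,.635,.1,.18,.01,.03),table=(.3,.9,-.5,.4,-.01,.006)).items():
        Q=box(*b)
        if len(Q)<8: print(n,nm,len(Q));continue
        (cx,cy),(w,h),a=cv2.minAreaRect((Q[:,:2]*1000).astype(np.float32))
        print(n,nm,len(Q),np.round([cx,cy,w,h,a],1),"medz",np.round(np.median(Q[:,2])*1000,1))
E
```

```text
top rack 2123 [ 566.4 -216.   180.4   66.7    7.2] medz 21.9
top xtal 108 [ 511.4 -222.9   13.8   29.8    7.6] medz 77.5
top stub 101 [ 565.8 -216.1   14.2   30.3    8.1] medz 52.0
top stand 3932 [5.945e+02 1.401e+02 1.882e+02 3.383e+02 3.000e-01] medz 8.1
top lamp 658 [584.3  26.9  64.   43.8  83.5] medz 77.1
top lens 375 [599.3 238.8  13.5  60.1  85.9] medz 71.5
top tile 1524 [590.  140.   80.   89.9  89.9] medz 18.4
top table 89914 [600. -50. 900. 600.  90.] medz 0.7
scene rack 1847 [ 566.6 -217.6  183.9   70.6    8. ] medz 20.8
scene xtal 134 [ 513.5 -224.1   17.9   31.8    7.3] medz 75.8
scene stub 123 [ 567.2 -217.3   17.    31.     7. ] medz 50.5
scene stand 2518 [593.1 137.  290.9 132.7  86.4] medz 7.1
scene lamp 943 [585.6  24.5  63.3  44.9  86.4] medz 66.3
scene lens 599 [599.5 237.4  17.3  63.   84.4] medz 61.6
scene tile 1030 [5.910e+02 1.401e+02 8.780e+01 8.020e+01 3.000e-01] medz 17.1
scene table 74128 [600. -50. 600. 900.   0.] medz -0.4
```

View pics/a.png

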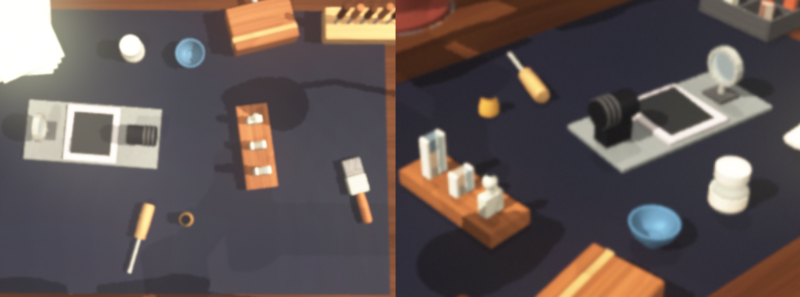

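View pics/b.png

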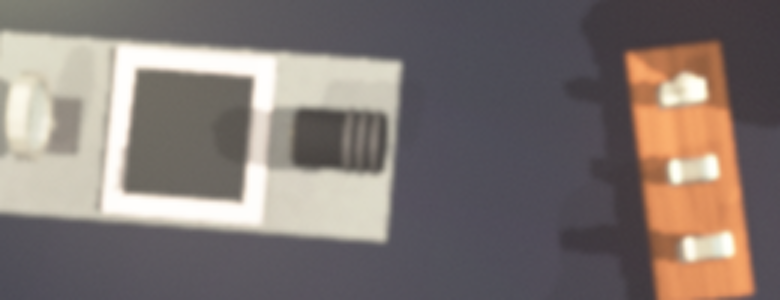

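The pictures agree with the networks. In the top view, the crystal is the lowest of the three blanks in the rack (full image ≈ 373,263) and the stub is in the middle. The seal is the upper one (367,211), the tile is framed at (203,225), the lamp is on the right and the lens on the left. Next I'll refine the stand's pose and work out the moves.

```bash
cat >> h.py <<'E'
def go(pos,yyaw,p=None,q=None):
    """shift cm (current tool axes) and total turn to reach pos with tool down, tool y at world yaw yyaw (deg)"""
    s=state(); p=s["tool_pos"] if p is None else p; q=s["tool_rot"] if q is None else q
    R=Ro.from_quat(np.r_[q[1:],q[0]]); a=np.radians(yyaw); y=np.array([np.cos(a),np.sin(a),0]); z=np.array([0,0,-1.])
    T=Ro.from_matrix(np.c_[np.cross(y,z),y,z])
    return np.round(R.inv().apply(np.array(pos)-p)*100,2),np.round((R.inv()*T).as_rotvec(),3)
E
python3 - <<'E'
from h import *
from scipy.optimize import least_squares
for n in("top","scene"):
    f=dict(np.load(n+"0.npz")); 
    hsv=cv2.cvtColor(f["color"],cv2.COLOR_BGR2HSV); P=pts(f); c=f["color"][f["depth"]>0]
    near=(abs(P[:,0]-.592)<.06)&(abs(P[:,1]-.138)<.06)
    w=near&(c.min(1)>170)&(P[:,2]<.03)
    d=near&(c.max(1)<110)&(P[:,2]<.035)&(P[:,2]>.008)
    for nm,m in(("frame",w),("tile",d)):
        (cx,cy),(a,b),g=cv2.minAreaRect((P[m][:,:2]*1000).astype(np.float32)); print(n,nm,m.sum(),np.round([cx,cy,a,b,g],1),np.round(np.median(P[m][:,2])*1e3,1))
    Q=P[d];A=np.c_[Q[:,:2]-[.592,.138],np.ones(len(Q))];print("plane",np.round(np.linalg.lstsq(A,Q[:,2],rcond=None)[0],4))
    m=(abs(P[:,0]-.592)<.09)&(abs(P[:,1]-.138)<.16)&(P[:,2]>.0045)
    (cx,cy),(a,b),g=cv2.minAreaRect((P[m][:,:2]*1000).astype(np.float32)); print(n,"base",np.round([cx,cy,a,b,g],1))
print(state()["time"])
E
```

```text
top frame 1373 [591.9 138.2 119.7 119.9  89.7] 13.0
top tile 1002 [592.4 138.3  79.2  81.2  86.4] 19.1
plane [-0.1003  0.0015  0.0182]
top base [592.1 137.5 179.3 319.1   0. ]
scene frame 493 [592.  137.9 117.1 120.2  88.3] 12.5
scene tile 1034 [591.9 137.7  85.6  88.3  86. ] 17.0
plane [-0.098   0.005   0.0171]
scene base [592.7 137.8 292.4 133.6  86.4]
1.2
```

```bash
python3 - <<'E'
from h import *
a=np.radians(-3.8);u=np.array([np.cos(a),np.sin(a)]);p=np.array([.5922,.138])-.023*u;print(p)
print(go([*p,.20],-93.8))
E
```

```text
[0.56925057 0.1395243 ]
(array([ 58.6 , -61.24,   3.13]), array([-0.   ,  0.   ,  0.328]))
```

Request:
jog_arm([
  [[0,1,-1,0,0,0,0],[0,2.2,-2.3,0,0,0,0],[0,2.5,-2.6,0,0,0,0],[0,2.5,-2.6,0,0,0,0],[0,2.5,-2.6,0,0,0,0],[0,2.5,-2.6,0,0,0,0],[0,2.5,-2.6,0,0,0,0],[0,2.5,-2.6,0,0,0,0],[0,2.5,-2.6,0,0,0,0],[0,2.5,-2.6,0,0,0,0],[0,2.5,-2.6,0,0,0,0],[0,2.5,-2.6,0,0,0,0],[0,2.5,-2.6,0,0,0,0],[0,2.5,-2.6,0,0,0,0],[0,2.5,-2.6,0,0,0,0],[0,2.5,-2.6,0,0,0,0],[0,2.5,-2.6,0,0,0,0],[0,2.5,-2.6,0,0,0,0],[0,2.5,-2.6,0,0,0,0],[0,2.5,-2.6,0,0,0,0]],
])

```text
time: 2.87
tool_pos: [0.4977, 0.0075, 0.2315]
tool_rot: [0.0, 0.991, 0.131, 0.0]
contact_force: [0.4, 0.1, -1.0]
gripper_width: 0.001
grasp_force: 0.0
```

Request:
jog_arm([
  [[0,2.5,-2.6,0,0,0,0],[0,2.5,-2.6,0,0,0,0],[0,2.4,-2.6,0.6,0,0,0],[0,2.0,-2.2,0.6,0,0,0],[0,1,-1.2,0.6,0,0,0],[0,0,0,0.6,0,0,0.08],[0,0,0,0.6,0,0,0.08],[0,0,0,0,0,0,0.08],[0,0,0,0,0,0,0.088],[0,0,0,0,0,0,0],[0,0,0,0,0,0,0]],
])

```text
time: 3.78
tool_pos: [0.5686, 0.1405, 0.2014]
tool_rot: [-0.0, 0.999, -0.032, -0.0]
contact_force: [0.3, -0.5, 0.3]
gripper_width: 0.001
grasp_force: 0.0
```

```bash
python3 - <<'E'
from h import *
s=state();print(s["time"],s["tool_pos"],s["joint_pos"],s["contact_force"])
print(go([.5692,.1395,.022],-93.8))
f=grab_frame("scene"); cv2.imwrite("pics/c.png",cv2.resize(f["color"][120:340,300:560],(780,660))[:600])
E
```

```text
3.7833 [0.56863163 0.14051437 0.20136738] [ 1.15162945e-01 -1.98161093e-02  1.73667636e+00  1.55409353e-04
  1.42479139e+00  1.74954385e+00] [ 0.32329984 -0.46503884  0.32910052]
(array([ 0.06,  0.1 , 17.94]), array([-0.   ,  0.   ,  0.003]))
```

View pics/c.png

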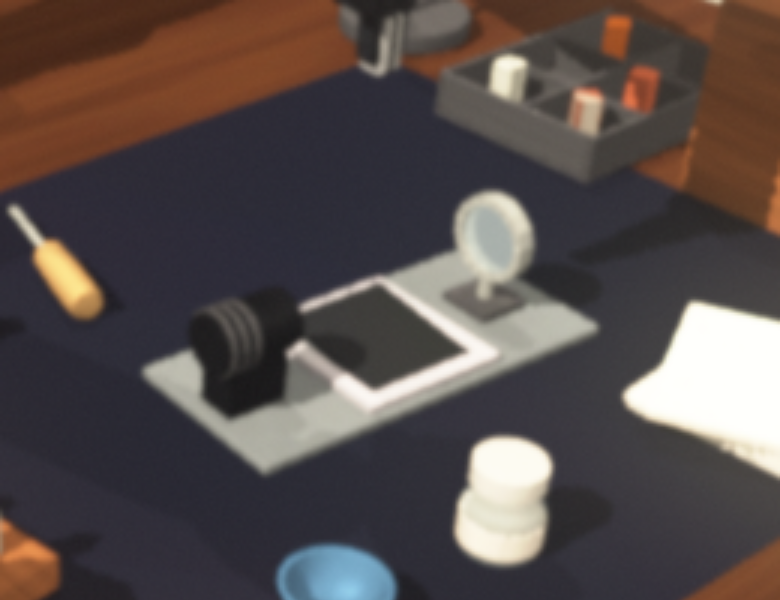

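The gripper hangs above the tile (fingers at about 385,60 in the crop) and the way down is clear.

Request:
jog_arm([
  [[0,0.06,0.1,1,0,0,0],[0,0,0,2,0,0,0],[0,0,0,2.5,0,0,0],[0,0,0,2.5,0,0,0],[0,0,0,2.5,0,0,0],[0,0,0,2.5,0,0,0],[0,0,0,2.0,0,0,0],[0,0,0,1.2,0,0,0],[0,0,0,0.6,0,0,0],[0,0,0,0.2,0,0,0],[0,0,0,0,0,0,0],[0,0,0,0,0,0,0]],
])

```text
time: 4.83
tool_pos: [0.5708, 0.1392, 0.0328]
tool_rot: [-0.0, 0.999, -0.033, 0.001]
contact_force: [-0.1, 0.1, -0.3]
gripper_width: 0.001
grasp_force: 0.0
```

Request:
jog_arm([
  [[0,0,0,0.2,0,0,0],[0,0,0,0.2,0,0,0],[0,0,0,0.1,0,0,0],[0,0,0,0.1,0,0,0],[0,0,0,0,0,0,0],[0,0,0,0,0,0,0]],
])

```text
time: 5.33
tool_pos: [0.5696, 0.139, 0.0252]
tool_rot: [0.0, 0.999, -0.033, -0.0]
contact_force: [-0.4, -0.2, 0.6]
gripper_width: -0.002
grasp_force: 0.0
```

Request:
jog_arm([
  [[0,0,0,0.1,0,0,0],[0,0,0,0.1,0,0,0],[0,0,0,0.1,0,0,0],[0,0,0,0,0,0,0],[0,0,0,0,0,0,0]],
])

```text
time: 5.75
tool_pos: [0.5696, 0.1391, 0.0222]
tool_rot: [0.0, 0.999, -0.033, -0.0]
contact_force: [0.2, 0.9, 0.1]
gripper_width: -0.001
grasp_force: 0.0
```

Request:
jog_arm([
  [[0,0,0,0.05,0,0,0],[0,0,0,0.05,0,0,0],[0,0,0,0,0,0,0],[0,0,0,0,0,0,0]],
])

```text
time: 6.08
tool_pos: [0.5698, 0.1391, 0.0215]
tool_rot: [-0.0, 0.999, -0.033, 0.0]
contact_force: [0.3, 0.3, -0.3]
gripper_width: 0.003
grasp_force: 0.4
```

Request:
jog_arm([
  [[0,0,0,0.05,0,0,0],[0,0,0,0.05,0,0,0],[0,0,0,0,0,0,0]],
])

```text
time: 6.33
tool_pos: [0.5698, 0.1391, 0.0211]
tool_rot: [0.0, 0.999, -0.033, -0.0]
contact_force: [-2.1, -0.1, 5.2]
gripper_width: -0.003
grasp_force: 2.4
```

Request:
jog_arm([
  [[0,0,0,0.04,0,0,0],[0,0,0,0.04,0,0,0],[0,0,0,0,0,0,0]],
])

```text
time: 6.58
tool_pos: [0.5698, 0.1391, 0.0203]
tool_rot: [0.0, 0.999, -0.033, -0.0]
contact_force: [-2.5, -0.1, 4.8]
gripper_width: 0.002
grasp_force: 2.7
```

Request:
jog_arm([
  [[0,0,0,0.04,0,0,0],[0,0,0,0.04,0,0,0],[0,0,0,0,0,0,0]],
])

```text
time: 6.83
tool_pos: [0.5697, 0.1391, 0.0195]
tool_rot: [0.0, 0.999, -0.033, -0.0]
contact_force: [-2.6, -1.0, 5.3]
gripper_width: 0.002
grasp_force: 2.7
```

Request:
jog_arm([
  [[0,0,0,0.04,0,0,0],[0,0,0,0.04,0,0,0],[0,0,0,0,0,0,0]],
])

```text
time: 7.08
tool_pos: [0.5697, 0.1391, 0.0187]
tool_rot: [0.0, 0.999, -0.033, -0.0]
contact_force: [-2.7, -0.6, 6.4]
gripper_width: -0.001
grasp_force: 2.8
```

Request:
jog_arm([
  [[0,0,0,0.04,0,0,0],[0,0,0,0.04,0,0,0],[0,0,0,0,0,0,0]],
])

```text
time: 7.33
tool_pos: [0.5696, 0.1391, 0.0178]
tool_rot: [0.0, 0.999, -0.033, -0.0]
contact_force: [-3.8, -0.3, 7.0]
gripper_width: 0.001
grasp_force: 2.8
```

Request:
jog_arm([
  [[0,0,0,0.06,0,0,0],[0,0,0,0.06,0,0,0],[0,0,0,0.06,0,0,0],[0,0,0,0,0,0,0]],
])

```text
time: 7.67
tool_pos: [0.5694, 0.1391, 0.0159]
tool_rot: [0.0, 0.999, -0.033, -0.001]
contact_force: [-3.6, 0.4, 6.6]
gripper_width: 0.001
grasp_force: 2.7
```

Request:
jog_arm([
  [[0,0,0,0.05,0,0,0],[0,0,0,0.05,0,0,0],[0,0,0,0,0,0,0]],
])

```text
time: 7.92
tool_pos: [0.5693, 0.1391, 0.0149]
tool_rot: [0.0, 0.999, -0.033, -0.001]
contact_force: [-4.2, 0.2, 6.0]
gripper_width: 0.0
grasp_force: 2.8
```

Request:
jog_arm([
  [[0,0,0,0.05,0,0,0],[0,0,0,0.03,0,0,0],[0,0,0,0,0,0,0]],
])

```text
time: 8.17
tool_pos: [0.5693, 0.1391, 0.0141]
tool_rot: [0.0, 0.999, -0.033, -0.001]
contact_force: [-5.1, -0.4, 6.0]
gripper_width: -0.0
grasp_force: 3.1
```

Request:
jog_arm([
  [[0,0,0,0.03,0,0,0],[0,0,0,0.02,0,0,0],[0,0,0,0,0,0,0]],
])

```text
time: 8.42
tool_pos: [0.5693, 0.1391, 0.014]
tool_rot: [0.0, 0.999, -0.033, -0.001]
contact_force: [-5.2, -0.6, 8.9]
gripper_width: 0.001
grasp_force: 4.4
```

Request:
jog_arm([
  [[0,0,0,0.03,0,0,0],[0,0,0,0,0,0,0],[0,0,0,0,0,0,0]],
])

```text
time: 8.67
tool_pos: [0.5693, 0.1391, 0.014]
tool_rot: [0.0, 0.999, -0.033, -0.001]
contact_force: [-6.1, -1.0, 10.9]
gripper_width: -0.002
grasp_force: 5.2
```

Request:
jog_arm([
  [[0,0,0,-0.1,0,0,0],[0,0,0,-0.3,0,0,0],[0,0,0,-1,0,0,0],[0,0,0,-2,0,0,0],[0,0,0,-2.5,0,0,0],[0,0,0,-2.5,0,0,0],[0,0,0,-2.5,0,0,0],[0,0,0,-2.5,0,0,0],[0,0,0,-1.5,0,0,0],[0,0,0,-0.5,0,0,0],[6,0,0,0,0,0,0]],
])

```text
time: 9.58
tool_pos: [0.5708, 0.1392, 0.1691]
tool_rot: [-0.0, 0.999, -0.033, 0.002]
contact_force: [0.2, 0.4, 0.5]
gripper_width: 0.124
grasp_force: 0.0
```

```bash
python3 - <<'E'
from h import *
s=state();print(s["time"],s["tool_pos"],s["contact_force"])
f=grab_frame("scene"); cv2.imwrite("pics/d.png",cv2.resize(f["color"][190:280,350:510],(800,450),interpolation=2))
P=pts(f);c=f["color"][f["depth"]>0]
a=np.radians(-3.8);L=(P[:,:2]-[.5922,.138])@np.array([[np.cos(a),-np.sin(a)],[np.sin(a),np.cos(a)]])
m=(abs(L[:,0])<42)&(abs(L)<[.041,.038]).all(1)&(c.max(1)<110)&(P[:,2]<.04)
A=np.c_[L[m],np.ones(m.sum())];print(m.sum(),"plane",np.round(np.linalg.lstsq(A,P[m][:,2],rcond=None)[0],4))
w=(abs(L)<.056).all(1)&(c.min(1)>170)&(P[:,2]<.03);print("frame z",np.median(P[w][:,2]))
# crystal fresh (scene calib check)
a=np.radians(7.4);u=np.array([np.cos(a),np.sin(a)])
print(go([.5118,-.2232,.20],-82.6))
E
```

```text
9.5833 [0.57083383 0.13919895 0.16907617] [0.18114615 0.35765858 0.483293  ]
824 plane [0.0017 0.0003 0.0127]
frame z 0.012659022155026367
(array([-3.39, 36.53, -3.3 ]), array([-0.   , -0.001, -0.195]))
```

View pics/d.png

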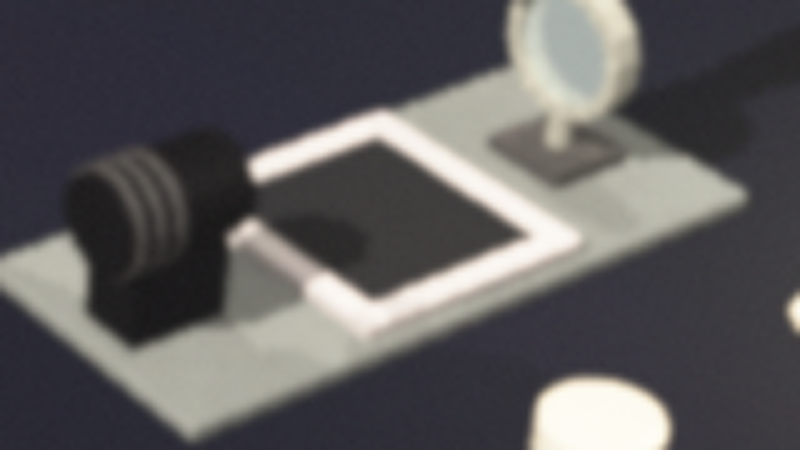

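The tile is flush: its fitted plane is level with the frame, and the picture shows it dark and flat inside the white frame (centre about 390,215). On to the crystal.

Request:
jog_arm([
  [[6,0,0.8,-0.5,0,0,0],[6,-0.2,2,-0.8,0,0,0],[6,-0.2,2.5,-0.8,0,0,0],[6,-0.2,2.5,-0.8,0,0,0],[6,-0.2,2.5,-0.4,0,0,0],[6,-0.2,2.5,0,0,0,0],[6,-0.2,2.5,0,0,0,0],[6,-0.2,2.5,0,0,0,0],[6,-0.2,2.5,0,0,0,0],[6,-0.2,2.5,0,0,0,0],[6,-0.2,2.5,0,0,0,0],[6,-0.3,2.5,0,0,0,0],[6,-0.3,2.5,0,0,0,0],[6,-0.3,2.4,0,0,0,0],[6,-0.3,2.2,0,0,0,0],[6,-0.4,1.8,0,0,0,0],[6,0,0.8,0,0,0,-0.095],[6,0,0,0,0,0,-0.1],[6,0,0,0,0,0,0],[6,0,0,0,0,0,0]],
])

```text
time: 11.3
tool_pos: [0.508, -0.2327, 0.1982]
tool_rot: [-0.001, 0.998, 0.063, -0.001]
contact_force: [-0.3, -0.2, 1.1]
gripper_width: 0.704
grasp_force: 0.0
```

```bash
python3 - <<'E'
from h import *
s=state();print(s["time"],s["tool_pos"],s["gripper_width"])
print(go([.5118,-.2232,.043],-82.6))
f=grab_frame("wrist"); cv2.imwrite("pics/e.png",f["color"])
C=-np.array(f["R"]).T@f["t"];print(C)
for o in("crystal","stub","seal","rack"):
  for q in regions_of(o,f)[:1]:
    v,u=np.nonzero(q["pixels"]&(f["depth"]>0)); d=f["depth"][v,u]
    x,y=u-f["cx"],v-f["cy"]; r=np.hypot(x,y)+1e-9; th=r/f["fx"]; k=np.tan(th)*d/r
    P=(np.c_[x*k,y*k,d]-f["t"])@np.array(f["R"])
    zt=np.percentile(P[:,2],97); 
    top=P[abs(P[:,2]-{"rack":.022,"crystal":.078,"stub":.052,"seal":.045}[o])<.005]
    print(o,round(q["p"],2),np.round(q["rect"]),"zt",round(zt,4),len(top))
    if len(top)>5:
        (cx,cy),(a,b),g=cv2.minAreaRect((top[:,:2]*1000).astype(np.float32)); print(np.round([cx,cy,a,b,g],1))
E
```

```text
11.3 [ 0.50804429 -0.23274834  0.19823351] 0.7044158493505618
(array([ 0.53, -0.87, 15.52]), array([-0.002,  0.002, -0.003]))
[ 0.58697663 -0.22330786  0.34039176]
crystal 0.97 [309. 217.  43.  36.] zt 0.0789 794
[ 511.1 -221.3   14.7   29.7    7.5]
stub 0.98 [308. 149.  39.  20.] zt 0.053 680
[ 565.8 -214.7   14.    29.6    6.9]
seal 0.64 [310.  78.  41.  26.] zt 0.0732 422
[ 620.1 -207.3   14.1   29.5    6.2]
rack 0.71 [309. 142.  83. 209.] zt 0.0232 12317
[ 565.8 -214.4  181.    66.7    7.4]
```

View pics/e.png

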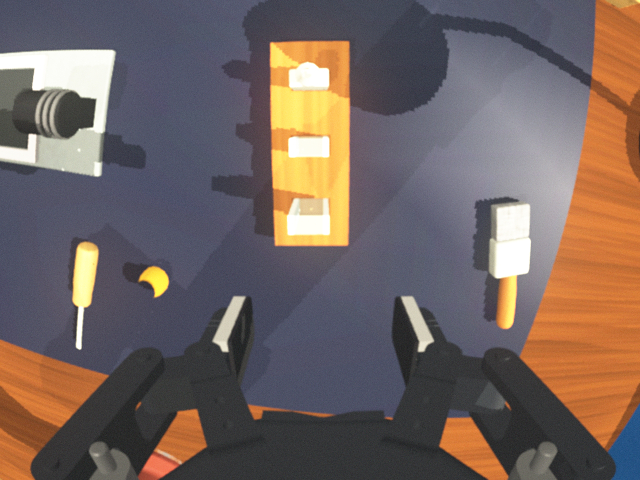

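The crystal is at pixel (309,217), between the open fingers' line of approach and the stub (308,149). All three cameras agree on its place to within 2 mm.

Request:
jog_arm([
  [[6,0.25,-0.5,1,0,0,0],[6,0.25,-0.5,2,0,0,0],[6,0,0,2,0,0,0],[6,0,0,1.5,0,0,0],[6,0,0,0.5,0,0,0],[6,0,0,0,0,0,0],[6,0,0,0,0,0,0],[6,0,0,0,0,0,0]],
])

```text
time: 12.22
tool_pos: [0.5134, -0.2225, 0.131]
tool_rot: [0.001, 0.998, 0.064, 0.001]
contact_force: [0.6, -0.4, 0.2]
gripper_width: 0.704
grasp_force: 0.0
```

```bash
python3 - <<'E'
from h import *
print(state()["tool_pos"],go([.5114,-.222,.043],-82.6))
E
```

```text
[ 0.5134004  -0.2224918   0.13098788] (array([-0.21, -0.09,  8.8 ]), array([ 0.001, -0.002, -0.   ]))
```

Request:
jog_arm([
  [[6,-0.1,0,0.5,0,0,0],[6,0,0,1.2,0,0,0],[6,0,0,1.5,0,0,0],[6,0,0,1.5,0,0,0],[6,0,0,1.5,0,0,0],[6,0,0,1.2,0,0,0],[6,0,0,0.8,0,0,0],[6,0,0,0.4,0,0,0],[6,0,0,0.2,0,0,0],[6,0,0,0,0,0,0],[6,0,0,0,0,0,0],[6,0,0,0,0,0,0],[6,0,0,0,0,0,0]],
])

```text
time: 13.3
tool_pos: [0.5122, -0.2226, 0.0426]
tool_rot: [0.0, 0.998, 0.064, 0.001]
contact_force: [0.0, -0.8, -0.4]
gripper_width: 0.702
grasp_force: 0.0
```

```bash
python3 - <<'E'
from h import *
print(state()["tool_pos"],go([.5114,-.222,.043],-82.6))
E
```

```text
[ 0.51217755 -0.22263299  0.04257683] (array([-0.07, -0.07, -0.04]), array([ 0.001, -0.001, -0.   ]))
```

Request:
jog_arm([
  [[5,-0.07,-0.06,0,0,0,0],[4,0,0,0,0,0,0],[3.5,0,0,0,0,0,0],[2,0,0,0,0,0,0],[2,0,0,0,0,0,0],[2,0,0,0,0,0,0],[2,0,0,0,0,0,0],[2,0,0,0,0,0,0],[2,0,0,0,0,0,0]],
])

```text
time: 14.05
tool_pos: [0.511, -0.2219, 0.042]
tool_rot: [0.0, 0.998, 0.064, 0.0]
contact_force: [-0.5, 1.1, 3.5]
gripper_width: 0.345
grasp_force: 59.2
```

Request:
jog_arm([
  [[2,0,0,-0.2,0,0,0],[2,0,0,-0.4,0,0,0],[2,0,0,-0.5,0,0,0],[2,0,0,-0.5,0,0,0],[2,0,0,-0.8,0,0,0],[2,0,0,-1.2,0,0,0],[2,0,0,-1.8,0,0,0],[2,0,0,-2,0,0,0],[2,0,0,-2,0,0,0],[2,0,0,-2,0,0,0],[2,0,0,-2,0,0,0],[2,0,0,-1.5,0,0,0],[2,0,0,-0.9,0,0,0],[2,0,0,-0.3,0,0,0],[2,0,0,0,0,0,0],[2,0,0,0,0,0,0]],
])

```text
time: 15.38
tool_pos: [0.5104, -0.2216, 0.202]
tool_rot: [-0.0, 0.998, 0.064, -0.0]
contact_force: [0.2, -0.5, -1.1]
gripper_width: 0.342
grasp_force: 59.1
```

```bash
python3 - <<'E'
from h import *
s=state();print(s["tool_pos"],s["grasp_force"],go([.5922,.138,.20],-3.8))
f=grab_frame("scene"); cv2.imwrite("pics/f.png",cv2.resize(f["color"][150:350,160:420],(780,600)))
E
```

```text
[ 0.51043176 -0.22157459  0.20196635] 59.13024187088013 (array([ 12.73, -34.61,   0.21]), array([-1.000e-03,  0.000e+00, -1.376e+00]))
```

View pics/f.png

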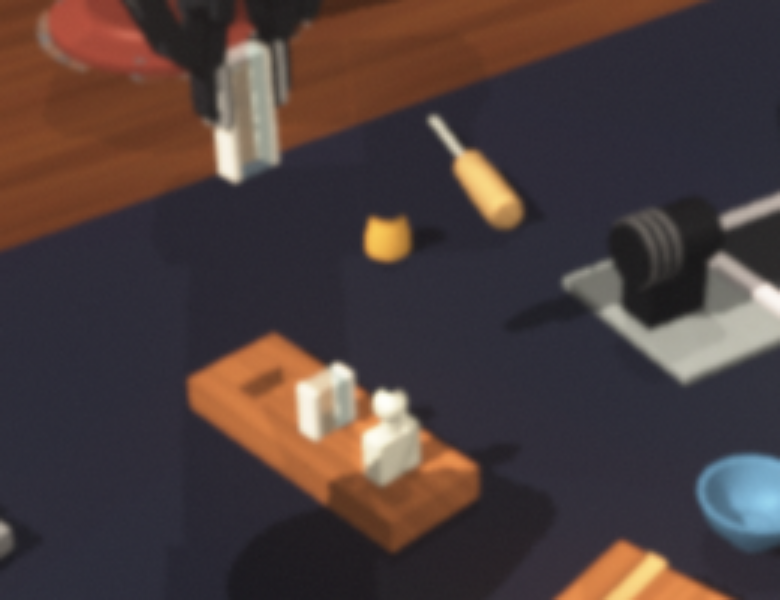

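The crystal hangs upright in the fingers (245,110 in the crop), gripped on its narrow faces. Its slot is empty, and the stub and seal haven't moved.

Request:
jog_arm([
  [[2,0.4,-1,0,0,0,0],[2,0.7,-1.9,0,0,0,0],[2,0.8,-2.2,0,0,0,0],[2,0.8,-2.2,0,0,0,0],[2,0.8,-2.2,0,0,0,0],[2,0.8,-2.2,0,0,0,0],[2,0.8,-2.2,0,0,0,0],[2,0.8,-2.2,0,0,0,0],[2,0.8,-2.2,0,0,0,0],[2,0.8,-2.2,0,0,0,0],[2,0.8,-2.2,0,0,0,0],[2,0.8,-2.2,0,0,0,0],[2,0.8,-2.2,0,0,0,0],[2,0.8,-2.2,0,0,0,0],[2,0.8,-2.2,0,0,0,0],[2,0.8,-2,0,0,0,0],[2,0.7,-1.5,0,0,0,0],[2,0.5,-1.3,0,0,0,0],[2,0,-0.3,0,0,0,0],[2,0,0,0,0,0,0]],
])

```text
time: 17.1
tool_pos: [0.5971, 0.1594, 0.2019]
tool_rot: [0.0, 0.998, 0.065, -0.001]
contact_force: [-0.1, 0.6, -0.3]
gripper_width: 0.344
grasp_force: 59.3
```

Request:
jog_arm([
  [[2,0,0,0,0,0,-0.05],[2,0,0,0,0,0,-0.1],[2,0,0,0,0,0,-0.11],[2,0,0,0,0,0,-0.11],[2,0,0,0,0,0,-0.11],[2,0,0,0,0,0,-0.11],[2,0,0,0,0,0,-0.11],[2,0,0,0,0,0,-0.11],[2,0,0,0,0,0,-0.11],[2,0,0,0,0,0,-0.11],[2,0,0,0,0,0,-0.11],[2,0,0,0,0,0,-0.11],[2,0,0,0,0,0,-0.086],[2,0,0,0,0,0,-0.04],[2,0,0,0,0,0,0],[2,0,0,0,0,0,0],[2,0,0,0,0,0,0],[2,0,0,0,0,0,0]],
])

```text
time: 18.6
tool_pos: [0.5976, 0.1582, 0.2026]
tool_rot: [-0.0, 0.73, 0.683, -0.0]
contact_force: [-0.3, 0.1, -1.6]
gripper_width: 0.344
grasp_force: 59.2
```

```bash
python3 - <<'E'
from h import *
s=state();print(s["time"],s["tool_pos"],s["grasp_force"],go([.5922,.138,.07],-3.8))
E
```

```text
18.6 [0.59762263 0.15816174 0.20263781] 59.16246235370636 (array([-2.05, -0.4 , 13.26]), array([-0.   ,  0.   , -0.001]))
```

Request:
jog_arm([
  [[2,-0.5,-0.1,0,0,0,0],[2,-1,-0.2,0,0,0,0],[2,-0.5,-0.1,0.5,0,0,0],[2,0,0,1,0,0,0],[2,0,0,1.5,0,0,0],[2,0,0,1.5,0,0,0],[2,0,0,1.5,0,0,0],[2,0,0,1.5,0,0,0],[2,0,0,1.5,0,0,0],[2,0,0,1.5,0,0,0],[2,0,0,1.2,0,0,0],[2,0,0,1,0,0,0],[2,0,0,0.5,0,0,0],[2,0,0,0,0,0,0],[2,0,0,0,0,0,0],[2,0,0,0,0,0,0],[2,0,0,0,0,0,0],[2,0,0,0,0,0,0]],
])

```text
time: 20.1
tool_pos: [0.5931, 0.1389, 0.0717]
tool_rot: [0.001, 0.73, 0.683, 0.001]
contact_force: [-0.8, -0.4, -0.8]
gripper_width: 0.345
grasp_force: 59.2
```

```bash
cat > chk.py <<'E'
from h import *
s=state();print(s["time"],s["tool_pos"],s["grasp_force"],go([.5922,.138,.07],-3.8))
f=grab_frame("scene"); cv2.imwrite("pics/g.png",cv2.resize(f["color"][160:280,340:500],(800,600),interpolation=2))
a=np.radians(-3.8);M=np.array([[np.cos(a),-np.sin(a)],[np.sin(a),np.cos(a)]])
def loc(P): return np.c_[(P[:,:2]-[.5922,.138])@M,P[:,2]]
for q in regions_of("crystal",f)[:1]:
    L=loc(pts(f,q["pixels"]));L=L[(abs(L[:,:2])<.04).all(1)&(L[:,2]>.02)]
    print("scene",q["p"],np.round(q["rect"]),len(L),np.round(np.percentile(L,[2,50,98],axis=0)*1e3,1))
# bottom corners predicted in scene
from itertools import product
C=np.array([[x,y,z] for z in(.036,.106) for x in(-.015,.015) for y in(-.007,.007)])
W=np.c_[C[:,:2]@M.T+[.5922,.138],C[:,2]]
print(np.round(proj(f,W),1).tolist())
f=grab_frame("wrist")
for q in regions_of("crystal",f)[:1]:
    v,u=np.nonzero(q["pixels"]&(f["depth"]>0)); d=f["depth"][v,u]
    x,y=u-f["cx"],v-f["cy"]; r=np.hypot(x,y)+1e-9; k=np.tan(r/f["fx"])*d/r
    L=loc((np.c_[x*k,y*k,d]-f["t"])@np.array(f["R"]))
    print("wrist",q["p"],np.round(q["rect"]),np.round(np.percentile(L,[2,50,98],axis=0)*1e3,1))
E
python3 chk.py
```

```text
20.1 [0.59308182 0.1388972  0.07172626] 59.1859495639801 (array([-0.1 , -0.08,  0.17]), array([ 0.002, -0.   ,  0.   ]))
scene 0.81 [428. 206.  14.  44.] 421 [[-13.2 -10.6  37.6]
 [  3.   -7.5  67.3]
 [ 17.9   4.6 107.4]]
[[417.7, 220.8], [423.0, 218.8], [427.9, 227.5], [433.3, 225.4], [421.1, 189.9], [426.6, 188.0], [431.7, 196.3], [437.2, 194.3]]
wrist 0.75 [323. 320.  86. 105.] [[-13.4  -5.2  40.6]
 [  0.9   7.7  95.2]
 [ 15.    8.5 107.9]]
```

View pics/g.png

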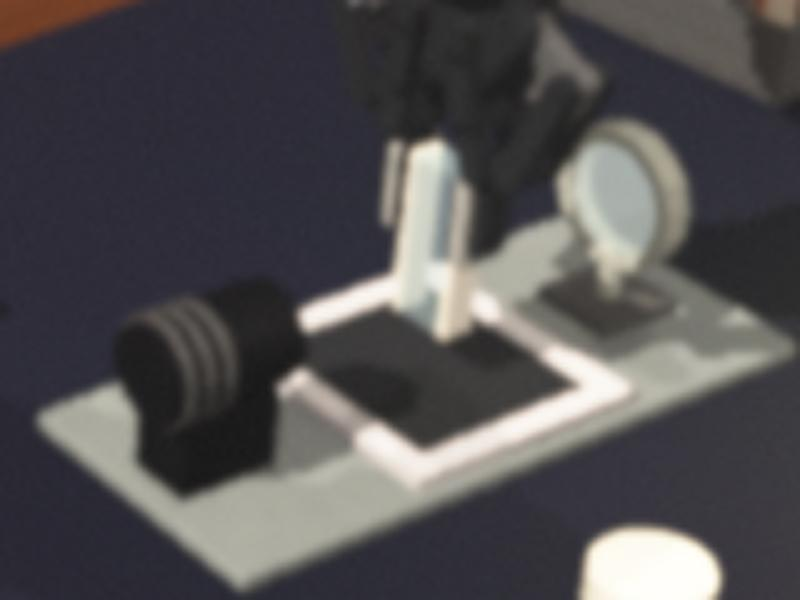

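The crystal stands upright over the tile (435,240 in the crop), between lamp and lens and clear of both. I'll make a small trim and let it settle.

Request:
jog_arm([
  [[2,-0.05,-0.04,0.08,0,0,0],[2,-0.05,-0.04,0.07,0,0,0],[2,0,0,0,0,0,0],[2,0,0,0,0,0,0],[2,0,0,0,0,0,0],[2,0,0,0,0,0,0],[2,0,0,0,0,0,0],[2,0,0,0,0,0,0],[2,0,0,0,0,0,0],[2,0,0,0,0,0,0],[2,0,0,0,0,0,0],[2,0,0,0,0,0,0]],
])

```text
time: 21.3
tool_pos: [0.5915, 0.1379, 0.0692]
tool_rot: [-0.0, 0.73, 0.683, 0.0]
contact_force: [-0.1, -0.3, -1.2]
gripper_width: 0.343
grasp_force: 59.2
```

```bash
python3 chk.py
```

```text
21.3 [0.59153723 0.13788267 0.06919997] 59.18626427650452 (array([ 0.02,  0.07, -0.08]), array([-0., -0.,  0.]))
scene 0.64 [427. 209.  17.  42.] 428 [[-13.9 -13.1  35.1]
 [  1.8  -8.8  65.3]
 [ 17.3   2.4 104.4]]
[[417.7, 220.8], [423.0, 218.8], [427.9, 227.5], [433.3, 225.4], [421.1, 189.9], [426.6, 188.0], [431.7, 196.3], [437.2, 194.3]]
wrist 0.97 [324. 319.  89. 106.] [[-14.7  -6.2  38.6]
 [ -0.6   6.6  93.2]
 [ 13.8   7.4 105.8]]
```

```bash
python3 -c "
from plant import *
print(abs(state()['joint_vel']).max()); print(job_done())"
```

```text
0.0026523345966366118
the job is handed in; nothing more can be done
None
```

I pressed the tile flush, then handed the job in at about 21 s with the tall crystal held upright by its frosted faces, square in the light path and, by the cameras, within about 1 mm of midway between lamp and lens.

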